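Start the paint-bottle roller

ROBOT

A 6-joint arm with a two-finger parallel gripper is mounted at the origin on the work surface. World frame = base frame: x ahead of the robot, y to its left, z up, the work surface at z = 0. Lengths are in mm, angles in rad, forces in N, time in s.
With the tool pointing down it reaches from about 400 to 925 mm from the base axis. Payload 12.5 kg.
Tool frame: the origin (TCP) lies on the centre line of the jaws, within the pads' length; the fingertips stand 19 mm ahead of it and the grasp point (between the pads) is the TCP; z points along the fingers, y is the line along which they close (so a half turn about z gives the same grasp; the last joint's range is limited). The gripper opens to 95 mm and grips with 3 to 60 N. Pads are 20 mm wide; open, the fingers measure 119 mm over their backs; the gripper's body (75 mm by 180 mm) begins 59 mm behind the grasp point.
Start: joints at [1.155, 0.491, 1.559, -0, 1.092, -0.106], TCP at [190.525, 595.269, 233.661] pointing down, gripper open.
Joint ranges: [-3.1, 3.1], [-0.84, 2.19], [0.05, 2.79], [-1.13, 4.28], [0.06, 2.93], [-2.69, 2.69]. Speed limits (rad/s): [2.22, 2.22, 2.79, 3.14, 3.14, 3.14].

INTERFACE

Orientations are given as [roll, pitch, yaw] about the fixed x, y, z axes, in that order (R = Rz(yaw) Ry(pitch) Rx(roll)).
In Python, from cell import state, read_camera, job_done gives the robot as it stands.
- The arm moves only by the tool arm_command, never from a script. Its argument "deltas" is a list of rows, each an object of numbers: "dx", "dy", "dz": the shift along the world's x, y, z in m; "yaw": the turn about the world's z in degrees. In form: [{"dx": .., "dy": .., "dz": .., "yaw": ..}, ...]. A call has 1 to 20 rows; each row shifts and turns the commanded pose from where the row before left it; what a row does not reach is not made up. A row lasts 1/10 s, in which the tool goes at most 50 mm and 8.59 degrees, less where a joint would pass 70% of its speed; a pose out of reach is approached as far as the arm can. A call with a gripper value outside its range is refused whole. "gripper" is the finger opening in m, from 0 to 0.0951, set as the call begins (left out, the last holds). The fingers move at their own pace and stop on an object; the grip force is fixed at half the most. Time passes only in rows, so rows that do not move let the fingers close. It gives the time, the measured TCP pose, the force, the opening and the grip force at its end, in the units of the state.
- state(): the state, without advancing time (a new reading comes with each control period).
- read_camera(name): name is "scene" or "top" or "wrist"; returns a dict with "color" (384x512x3 uint8, red, green, blue), "range_z" (384x512 float32, mm along the optical axis (not along the pixel's ray), 0 where there is no reading), "fx", "fy", "cx", "cy" (pixels), "extrinsics" (4x4, takes a point from camera to world coordinates). Camera axes: x right, y up, looking along -z (the intrinsics and any distortion apply to the point x, -y, -z); pixel columns grow to the right and rows downward; lengths in mm; the calibration is good to about 2 mm. A picture is of the moment at which its call begins.
- job_done(): hands the job in; it is judged then, once.
The state is a dict: "t": time; "joints": joint angles; "qvel": joint speeds; "tau": joint torques, N m; "eef_pos": TCP position; "tcp_rot": TCP orientation; "ft_force": force on the tool from outside, world axes, zero at the start; "moment": the same for the moment, N m; "opening": opening from 0.0 (shut) to 1.0 (fully open); "grip_force": force on a finger pad.
Only numpy, scipy, OpenCV 4.12 (cv2) and the standard library are available. Lean on these libraries where they do the work, as an engineer would, in place of code of your own. Each camera call takes 0.05 s, during which the arm holds its last target. There are 200 camera calls.

TASK

Get the paint-bottle roller ready and start it: push its sliding hood fully closed against the back stop, then with one fingertip on each press the two equal start buttons on the control pod all the way down together, hold both down for two seconds, and let both go. Only push and press: leave the large stop button unpressed, and leave the loose bottle, jar, tub and brush where they are.

Things in the scene. Friction and masses are not known exactly. Their poses are not given: they have to be found in the camera images.
- roller: Bottle roller, a fixed grey bench machine, base 250 (its x) x 200 (its y) mm, deck 40 mm above the bench, with two black rollers and a white bottle lying on them (fixed there) on its far half and a steel back stop at its far end (top 67 mm above the bench). Origin: centre of the underside. Its x axis is level and points away from the robot (turned up to 0.3 rad) and is the direction in which the hood closes; z up.
- hood (a joint): Slide of the hood along the roller's x axis, in m: 0 = fully open (nearest the robot), 0.090 = fully closed against the back stop. It counts as closed above 0.085. Starts between 0 and 0.045. Stays where it is left; rubs with about 2 N when pushed slowly, with damping of 8 N per m/s.
- hood_face (a point): Point on the near upright face of the hood, at the middle of its width, 20 mm below the hood's top edge (about 110 mm above the bench; hood top 130 mm above the bench). The hood is a white sheet-metal cover 178 mm wide (roller's y), 120 mm deep (roller's x), 88 mm tall, its bottom just above the deck, with a dark window on top. The point moves with the hood; its axes are those of the roller. The face can be pushed toward +x of the roller.
- pod: Control pod, a fixed grey box with an aluminium top, 170 (its x) x 140 (its y) mm, top 47 mm above the bench; carries all three buttons. Origin: on the bench midway below the two start buttons, 55 mm from the pod's near edge. Its x axis points away from the robot (turned up to 0.5 rad), z up. The start buttons lie at y = +30 and -30 mm (60 mm apart centre to centre), x = 0; the stop button at x = +80 mm, y = 0.
- start_left_top (a point): Centre of the top of the left start button (pod y = +30 mm) : a round black push button, 30 mm across, moving straight down, top 71.5 mm above the bench at rest, 12 mm proud of its 46 mm wide steel collar. The point moves with the button.
- start_right_top (a point): Centre of the top of the right start button (pod y = -30 mm), the same in every way as the left one.
- start_left (a joint): How far the left start button is pressed, in m: 0 = up, 0.008 = fully down; counts as down above 0.006. Spring return; takes 1.2 N to start and 4 N to be fully down (two together 8 N).
- start_right (a joint): How far the right start button is pressed; the same values and spring as the left one.
- stop_top (a point): Centre of the top of the stop button: a larger black push button, 44 mm across on a 60 mm wide steel collar, top 69.5 mm above the bench, 80 mm beyond the start pair. Not to be pressed.
- stop (a joint): How far the stop button is pressed, in m: 0 = up, 0.006 = fully down. Must stay up.
- bottle: Loose white paint bottle with black cap, 60 mm across, 160 mm tall, standing beyond and between the roller and the pod. Origin: centre of its underside. Leave alone.
- jar: Loose glass jar with black lid, 60 mm across, 55 mm tall, standing on the robot's side between the roller and the pod. Origin: centre of its underside. Leave alone.
- tub: Loose grey open tub, 90 mm across, 60 mm tall, out to the robot's left. Origin: centre of its underside. Leave alone.
- brush: Loose brush lying on the bench along its own x, 200 mm long, 42 mm wide and 20 mm tall, wooden handle toward its -x, out to the robot's right. Origin: its middle, on the bench. Leave alone.
There are look-alikes about, which are no part of the job. Leave any orange look-alike of the pod alone.

How it is judged (in metres and radians):
On the way, in this order (a step that is already met when the one before it is completed fails the run):
1. the hood is fully closed (value of joint hood above 0.085 m), for 0.2 s.
2. both start buttons are held fully down together by the fingers, for most of two seconds (value of joint each of start_left, start_right above 0.006 m and contact force between the fingers and pod above 2 N), for 1.6 s.
At the end, for the whole second after the job is handed in: the hood is closed to within 5 mm of its stop, both start buttons are up again (within 1 mm), the stop button is up, and the bottle, jar, tub and brush stand within 20 mm of where they started (value of joint hood above 0.085 m and value of joint each of start_left, start_right, stop below 0.001 m and distance of each of bottle, jar, tub, brush from where it was at the start of the episode below 0.02 m); the robot touches nothing.
It fails at once if a start button is pressed before the hood is closed (value of joint any of start_left, start_right above 0.003 m and value of joint hood below 0.085 m).
It fails at once if one start button is pressed down without the other ((value of joint start_left above 0.006 m and value of joint start_right below 0.0015 m) or (value of joint start_right above 0.006 m and value of joint start_left below 0.0015 m)).
It fails at once if the stop button is pressed (value of joint stop above 0.002 m).
It fails at once if the bottle, jar, tub or brush is moved or lifted (not (distance of each of bottle, jar, tub, brush from where it was at the start of the episode below 0.03 m)).
It also fails if it takes over 48 s, if anything falls off the work surface, if the arm or the gripper's body presses on something with over 40 N, if the wrist force passes 120 N, or if a joint passes its speed limit or range.

## Working session

There is one attempt and no reset: what is moved stays moved. The work goes in short steps, Python scripts to look and compute and a tool call to move; the robot and the scene stay as the last step left them, time stands still between calls to the robot, and variables do not carry over. Pictures are saved under pics/ and viewed, at most 10 in all, crops included, and the job is handed in when it is done.

Besides the shell and the picture viewer there is one more tool, called after "Request:" as name(argument=value, ...), one argument or row to a line, values as JSON. arm_command: Moves the arm, as the interface text tells. Its arguments: {"type":"object","properties":{"deltas":{"type":"array"},"gripper":{"type":"number"}},"required":["deltas"]}

```bash
mkdir -p pics
cat > h.py <<'E'
import numpy as np,cv2
from cell import *
def cloud(c):
    z=c["range_z"].astype(float);v,u=np.indices(z.shape)
    P=np.stack([(u-c["cx"])/c["fx"]*z,-(v-c["cy"])/c["fy"]*z,-z,np.ones_like(z)],-1)@np.array(c["extrinsics"]).T
    P=P[...,:3];P[z==0]=np.nan;return P
def save(c,n):cv2.imwrite(f"pics/{n}.png",c["color"][...,::-1])
E
python3 - <<'E'
from h import *
print(state())
for n in("top","scene"):
    c=read_camera(n);save(c,n);P=cloud(c);np.savez(n,P=P,c=c["color"]);print(n,c["extrinsics"],c["fx"],np.nanpercentile(P.reshape(-1,3),[1,50,99],axis=0))
E
```

```text
{'t': 0.0, 'joints': array([ 1.15539856e+00,  4.91544890e-01,  1.55943830e+00, -6.60966483e-06,
        1.09169340e+00, -1.05628309e-01]), 'qvel': array([-0.00074334, -0.0003785 ,  0.00176765, -0.00033848,  0.00135753,
        0.00068842]), 'tau': array([-3.83459803e-03, -6.12634349e+01, -2.58176923e+01,  6.91279862e-02,
        4.82607284e-02, -1.10038154e-04]), 'eef_pos': array([190.43313222, 595.05416831, 233.07468938]), 'tcp_rot': array([-3.14051414e+00, -1.08451668e-04,  2.83182619e+00]), 'ft_force': array([-0.02854409,  0.12656606, -0.87904737]), 'moment': array([-0.01891045, -0.01727126,  0.0122409 ]), 'grip_force': 0.0, 'opening': 0.9994102485785549}
top [[ 1.13775633e-02  9.96525411e-01 -8.25085277e-02  4.28010621e+02]
 [-9.99895505e-01  1.06024117e-02 -9.82688428e-03 -2.82434366e+01]
 [-8.91795051e-03  8.26117120e-02  9.96541908e-01  1.37176917e+03]
 [ 0.00000000e+00  0.00000000e+00  0.00000000e+00  1.00000000e+00]] 432.97551704449563 [[-2.57868762e+01 -1.14535251e+03 -7.61496569e+02]
 [ 5.48879166e+02 -1.78168539e+01 -9.96798312e-01]
 [ 1.58304556e+03  1.13007851e+03  2.67530318e+02]]
scene [[-6.67791620e-01 -4.85787745e-01  5.63972180e-01  1.41886893e+03]
 [ 7.44098442e-01 -4.16049005e-01  5.22705208e-01  7.64263236e+02]
 [-1.92837204e-02  7.68708978e-01  6.39307943e-01  1.06171263e+03]
 [ 0.00000000e+00  0.00000000e+00  0.00000000e+00  1.00000000e+00]] 395.4252142580539 [[-1.39797362e+03 -2.32913000e+03 -7.57834946e+02]
 [ 5.20456912e+02 -1.42437240e+02  8.45438058e-01]
 [ 1.42484293e+03  8.56040054e+02  6.66095049e+02]]
```

View pics/top.png

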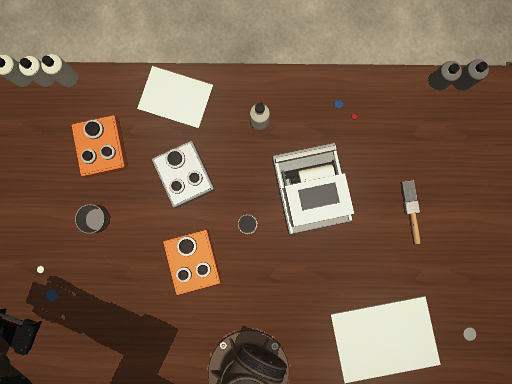

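View pics/scene.png

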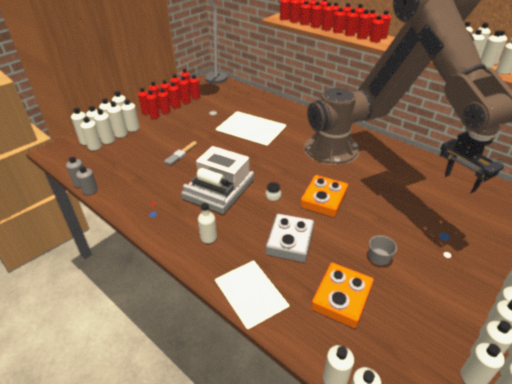

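The top view shows the grey pod at about (182,174), with start buttons at (177,187) and (194,178) and the stop button at (175,158). The hood is at about (318,200), the jar at (248,224) and the loose bottle at (260,115). Orange look-alikes are at (98,145) and (191,262).

Run:
```python
from h import *
d=np.load("top.npz");P=d["P"];g=d["c"].astype(int).max(-1)
v,u=np.indices(g.shape)
def R(u0,u1,v0,v1):return (u>=u0)&(u<=u1)&(v>=v0)&(v<=v1)
for n,b,r in(("L",(177,187),9),("R",(194,178),9),("S",(175,158),11)):
    m=(np.hypot(u-b[0],v-b[1])<r)
    dk=m&(g<60)&(P[...,2]>55); st=m&(P[...,2]>50)
    print(n,dk.sum(),np.nanmean(P[dk],0),np.ptp(P[dk],0),"z",np.nanmedian(P[dk][:,2]))
m=R(145,220,135,212)&(abs(P[...,2]-47)<5)
(c,s,a)=cv2.minAreaRect(P[m][:,:2].astype(np.float32));print("pod top",c,s,a)
m=R(265,360,140,240)&(P[...,2]>120)
(c,s,a)=cv2.minAreaRect(P[m][:,:2].astype(np.float32));print("hood top",c,s,a,np.nanmedian(P[m][:,2]),cv2.boxPoints((c,s,a)))
m=R(265,360,140,240)&(P[...,2]>32)
(c,s,a)=cv2.minAreaRect(P[m][:,:2].astype(np.float32));print("roller",c,s,a);print(cv2.boxPoints((c,s,a)))
for n,b in(("jar",R(235,260,212,236)),("bottle",R(248,272,98,130))):
    m=b&(P[...,2]>30);print(n,np.nanmedian(P[m],0),P[m].min(0),P[m].max(0))
```

```text
L 24 [563.50496606 223.436987    69.54950166] [24.92789239 25.99585089 19.95155351] z 69.48223240388847
R 21 [589.12469108 169.82152638  69.56076448] [24.9293198  24.77857278 10.94511519] z 69.82358404671595
S 39 [648.64750373 232.55049997  66.87192405] [41.01415148 40.36916615 11.35759411] z 66.91980826511167
pod top (600.1353759765625, 209.19781494140625) (169.78773498535156, 139.58245849609375) 25.569602966308594
hood top (518.8682861328125, -201.88490295410156) (120.22894287109375, 178.3186798095703) 12.636223793029785 129.4343241703457 [[ 440.70535 -128.03578]
 [ 479.7144  -302.03534]
 [ 597.03125 -275.734  ]
 [ 558.0222  -101.73447]]
roller (561.3941650390625, -192.33358764648438) (250.1517791748047, 200.27069091796875) 12.630045890808105
[[ 417.44977 -121.96976]
 [ 461.23993 -317.39435]
 [ 705.33856 -262.69742]
 [ 661.5484   -67.27283]]
jar [446.74575726   6.43837106  54.16990655] [422.3965222 -20.6134092  30.1715342] [474.77276168  31.59744936  61.49069768]
bottle [767.8812708  -26.72278363 107.79717034] [748.46893998 -56.88219782  33.27480521] [802.54046591   1.54475736 163.72588411]
```

Request:
arm_command(
  deltas=[
    {"dx": 0.0275, "dy": -0.033, "yaw": 2.5},
    {"dx": 0.0275, "dy": -0.033, "yaw": 2.5},
    {"dx": 0.0275, "dy": -0.033, "yaw": 2.5},
    {"dx": 0.0275, "dy": -0.033, "yaw": 2.5},
    {"dx": 0.0275, "dy": -0.033, "yaw": 2.5},
    {"dx": 0.0275, "dy": -0.033, "yaw": 2.5},
    {"dx": 0.0275, "dy": -0.033, "yaw": 2.5},
    {"dx": 0.0275, "dy": -0.033, "yaw": 2.5},
    {"dx": 0.0275, "dy": -0.033, "yaw": 2.5},
    {"dx": 0.0275, "dy": -0.033, "yaw": 2.5},
    {"dx": 0.0275, "dy": -0.033, "yaw": 2.5},
    {"dx": 0.0275, "dy": -0.033, "yaw": 2.9},
  ],
  gripper=0.048,
)

```text
$.deltas[0]: bad value
```

Request:
arm_command(
  deltas=[
    {"dx": -0.01, "dy": -0.0424},
    {"dx": -0.01, "dy": -0.0424},
    {"dx": -0.01, "dy": -0.0424},
    {"dx": -0.01, "dy": -0.0424},
    {"dx": -0.01, "dy": -0.0424},
    {"dx": -0.01, "dy": -0.0424},
    {"dx": -0.01, "dy": -0.0424},
    {"dx": -0.01, "dy": -0.0424},
    {"dx": -0.01, "dy": -0.0424},
    {"dx": -0.01, "dy": -0.0424},
    {},
    {},
  ],
)

```text
$.deltas[0]: bad value
```

Request:
arm_command(
  deltas=[
    {"dx": 0.0275, "dy": -0.033, "dz": 0, "yaw": 2.5},
    {"dx": 0.0275, "dy": -0.033, "dz": 0, "yaw": 2.5},
    {"dx": 0.0275, "dy": -0.033, "dz": 0, "yaw": 2.5},
    {"dx": 0.0275, "dy": -0.033, "dz": 0, "yaw": 2.5},
    {"dx": 0.0275, "dy": -0.033, "dz": 0, "yaw": 2.5},
    {"dx": 0.0275, "dy": -0.033, "dz": 0, "yaw": 2.5},
    {"dx": 0.0275, "dy": -0.033, "dz": 0, "yaw": 2.5},
    {"dx": 0.0275, "dy": -0.033, "dz": 0, "yaw": 2.5},
    {"dx": 0.0275, "dy": -0.033, "dz": 0, "yaw": 2.5},
    {"dx": 0.0275, "dy": -0.033, "dz": 0, "yaw": 2.5},
    {"dx": 0.0275, "dy": -0.033, "dz": 0, "yaw": 2.5},
    {"dx": 0.0275, "dy": -0.033, "dz": 0, "yaw": 2.9},
  ],
  gripper=0.048,
)

```text
t: 1.3
eef_pos: [521.4, 197.7, 233.5]
tcp_rot: [3.141, -0.0, -2.919]
ft_force: [0.7, 1.1, -0.2]
opening: 0.506
grip_force: 0.0
```

Request:
arm_command(
  deltas=[
    {"dx": -0.01, "dy": -0.042, "dz": 0, "yaw": 0},
    {"dx": -0.01, "dy": -0.042, "dz": 0, "yaw": 0},
    {"dx": -0.01, "dy": -0.042, "dz": 0, "yaw": 0},
    {"dx": -0.01, "dy": -0.042, "dz": 0, "yaw": 0},
    {"dx": -0.01, "dy": -0.042, "dz": 0, "yaw": 0},
    {"dx": -0.01, "dy": -0.042, "dz": 0, "yaw": 0},
    {"dx": -0.01, "dy": -0.042, "dz": 0, "yaw": 0},
    {"dx": -0.01, "dy": -0.042, "dz": 0, "yaw": 0},
    {"dx": -0.01, "dy": -0.042, "dz": 0, "yaw": 0},
    {"dx": -0.01, "dy": -0.042, "dz": 0, "yaw": 0},
    {"dx": 0, "dy": 0, "dz": -0.04, "yaw": 0},
    {"dx": 0, "dy": 0, "dz": -0.04, "yaw": 0},
    {"dx": 0, "dy": 0, "dz": -0.038, "yaw": 0},
    {"dx": 0, "dy": 0, "dz": 0, "yaw": 0},
  ],
)

```text
t: 2.7
eef_pos: [418.8, -219.7, 112.2]
tcp_rot: [3.136, -0.005, -2.921]
ft_force: [0.6, -0.1, 0.2]
opening: 0.504
grip_force: 0.0
```

Request:
arm_command(
  deltas=[
    {"dx": 0.01, "dy": 0.0022, "dz": 0, "yaw": 0},
    {"dx": 0.01, "dy": 0.0022, "dz": 0, "yaw": 0},
    {"dx": 0.01, "dy": 0.0022, "dz": 0, "yaw": 0},
    {"dx": 0.01, "dy": 0.0022, "dz": 0, "yaw": 0},
    {"dx": 0.01, "dy": 0.0022, "dz": 0, "yaw": 0},
    {"dx": 0.01, "dy": 0.0022, "dz": 0, "yaw": 0},
    {"dx": 0.01, "dy": 0.0022, "dz": 0, "yaw": 0},
    {"dx": 0.01, "dy": 0.0022, "dz": 0, "yaw": 0},
  ],
)

```text
t: 3.5
eef_pos: [501.3, -202.8, 115.6]
tcp_rot: [3.141, -0.0, -2.921]
ft_force: [-2.6, -0.9, 1.0]
opening: 0.505
grip_force: 1.4
```

Run:
```python
from h import *
c=read_camera("top");P=cloud(c);g=P[140:240,265:360].reshape(-1,3)
U=np.array([.9758,.2187]);g=g[np.isfinite(g[:,0])]
s=(g[:,:2]-[561.4,-192.3])@U; t=(g[:,:2]-[561.4,-192.3])@[-.2187,.9758]
m=(abs(g[:,2]-130)<5)&(abs(t)<90)
print("hood top s",np.percentile(s[m],[1,50,99]))
q=(abs(g[:,2]-67)<6)&(s>60);print("stop s",np.percentile(s[q],[2,50,98]))
print(state()["eef_pos"],state()["ft_force"])
```

```text
hood top s [-28.82330673  32.72297851  67.60121432]
stop s [ 97.28290651 104.17807002 111.54670514]
[ 502.66578369 -202.82384035  115.68787163] [-0.13550458  1.06401221 -0.85505589]
```

Request:
arm_command(
  deltas=[
    {"dx": 0.005, "dy": 0.0011, "dz": 0, "yaw": 0},
    {"dx": 0.005, "dy": 0.0011, "dz": 0, "yaw": 0},
    {"dx": 0.005, "dy": 0.0011, "dz": 0, "yaw": 0},
    {"dx": 0.005, "dy": 0.0011, "dz": 0, "yaw": 0},
    {"dx": 0.002, "dy": 0.0004, "dz": 0, "yaw": 0},
  ],
)

```text
t: 4.05
eef_pos: [522.9, -198.2, 115.6]
tcp_rot: [3.141, -0.0, -2.921]
ft_force: [-2.3, 0.2, 0.1]
opening: 0.505
grip_force: 1.1
```

Request:
arm_command(
  deltas=[
    {"dx": 0.002, "dy": 0.0004, "dz": 0, "yaw": 0},
    {"dx": 0.002, "dy": 0.0004, "dz": 0, "yaw": 0},
  ],
)

```text
t: 4.25
eef_pos: [524.4, -197.7, 115.5]
tcp_rot: [3.14, -0.005, -2.92]
ft_force: [-25.7, -10.2, 11.7]
opening: 0.501
grip_force: 13.6
```

Request:
arm_command(
  deltas=[
    {"dx": 0, "dy": 0, "dz": 0, "yaw": 0},
    {"dx": 0, "dy": 0, "dz": 0, "yaw": 0},
    {"dx": 0, "dy": 0, "dz": 0, "yaw": 0},
  ],
)

```text
t: 4.55
eef_pos: [524.3, -197.8, 115.6]
tcp_rot: [3.14, -0.004, -2.921]
ft_force: [-16.1, -5.2, 5.3]
opening: 0.505
grip_force: 8.2
```

Request:
arm_command(
  deltas=[
    {"dx": -0.01, "dy": -0.0022, "dz": 0, "yaw": 0},
    {"dx": -0.025, "dy": -0.0055, "dz": 0, "yaw": 0},
    {"dx": -0.02, "dy": -0.0044, "dz": 0.02, "yaw": 0},
    {"dx": 0, "dy": 0, "dz": 0.03, "yaw": 0},
    {"dx": 0, "dy": 0, "dz": 0.03, "yaw": 0},
    {"dx": 0, "dy": 0.02, "dz": 0.02, "yaw": 1},
    {"dx": 0, "dy": 0.04, "dz": 0.0, "yaw": 2},
    {"dx": 0.01, "dy": 0.04, "dz": 0, "yaw": 2},
    {"dx": 0.01, "dy": 0.04, "dz": 0, "yaw": 2},
    {"dx": 0.01, "dy": 0.04, "dz": 0, "yaw": 2},
    {"dx": 0.01, "dy": 0.04, "dz": 0, "yaw": 2},
    {"dx": 0.01, "dy": 0.04, "dz": 0, "yaw": 2},
    {"dx": 0.01, "dy": 0.04, "dz": 0, "yaw": 0},
    {"dx": 0, "dy": 0, "dz": 0, "yaw": 0},
  ],
)

```text
t: 5.95
eef_pos: [532.3, 94.1, 215.8]
tcp_rot: [3.141, 0.002, -2.69]
ft_force: [0.2, -1.0, 0.4]
opening: 0.501
grip_force: 0.0
```

Run:
```python
from h import *
print(state()["eef_pos"],state()["tcp_rot"])
c=read_camera("top");P=cloud(c);g=P[140:240,265:360].reshape(-1,3)
m=g[:,2]>120
r=cv2.minAreaRect(g[m][:,:2].astype(np.float32));print(r,(np.array(r[0])-[561.4,-192.3])@[.9758,.2187])
save(c,"top2")
c=read_camera("wrist");save(c,"wr");P=cloud(c);np.savez("wr",P=P,c=c["color"])
```

```text
[532.27708157  94.06482429 215.75336396] [ 3.14147750e+00  2.00694068e-03 -2.69005051e+00]
((592.7150268554688, -185.62057495117188), (120.50849151611328, 179.09825134277344), 12.596497535705566) 32.01799346374514
```

View pics/top2.png

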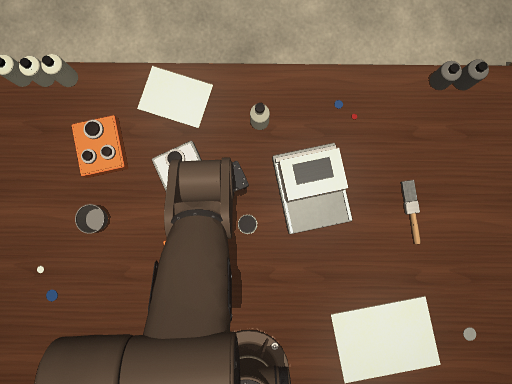

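View pics/wr.png

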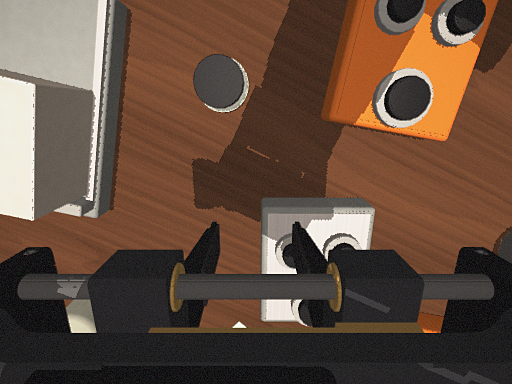

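The hood moved 75.6 mm and met the stop firmly. The wrist view shows the pod at (317,260), partly hidden behind the fingers, so I'll move above the start pair and check from close up.

Request:
arm_command(
  deltas=[
    {"dx": 0.014, "dy": 0.034, "dz": 0, "yaw": -0.3},
    {"dx": 0.014, "dy": 0.034, "dz": 0, "yaw": 0},
    {"dx": 0.0142, "dy": 0.0344, "dz": 0, "yaw": 0},
    {"dx": 0, "dy": 0, "dz": 0, "yaw": 0},
    {"dx": 0, "dy": 0, "dz": -0.04, "yaw": 0},
    {"dx": 0, "dy": 0, "dz": -0.04, "yaw": 0},
    {"dx": 0, "dy": 0, "dz": -0.02, "yaw": 0},
    {"dx": 0, "dy": 0, "dz": 0, "yaw": 0},
  ],
)

```text
t: 6.85
eef_pos: [572.5, 190.7, 113.2]
tcp_rot: [3.14, -0.005, -2.701]
ft_force: [0.1, -0.7, 0.1]
opening: 0.506
grip_force: 0.0
```

Run:
```python
from h import *
print(state()["eef_pos"],state()["tcp_rot"],state()["opening"])
c=read_camera("wrist");save(c,"wr2");P=cloud(c);np.savez("wr",P=P,c=c["color"])
g=c["color"].max(-1)
m=(abs(P[...,2]-71.5)<4)&(np.hypot(P[...,0]-574,P[...,1]-196)<60)
n,l,s,ce=cv2.connectedComponentsWithStats(m.astype(np.uint8))
for i in range(1,n):
    if s[i,4]>60:
        q=P[l==i];print(ce[i],s[i,4],cv2.minEnclosingCircle(q[:,:2].astype(np.float32)),np.median(q[:,2]))
m=(abs(P[...,2]-47)<3)&(np.hypot(P[...,0]-600,P[...,1]-209)<130)
print(cv2.minAreaRect(P[m][:,:2].astype(np.float32)))
```

```text
[572.49059233 190.74463562 113.16524094] [ 3.1404716  -0.00480985 -2.7008205 ] 0.5061304311397249
[227.79594272 229.73627685] 838 ((587.5593872070312, 172.6887664794922), 14.838858604431152) 71.63986671822468
[304.3982684 226.1976912] 693 ((561.5571899414062, 226.4237518310547), 14.744133949279785) 71.54914019792207
((599.2455444335938, 211.3599395751953), (162.6420440673828, 137.65408325195312), 25.534940719604492)
```

View pics/wr2.png

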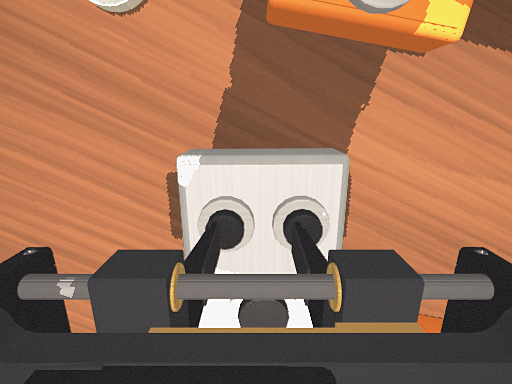

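The wrist view shows the start buttons at (228,230) and (304,226), fully round and at the right height (71.6 mm). Their midpoint is about (574.5,198).

Request:
arm_command(
  deltas=[
    {"dx": 0.002, "dy": 0.0075, "dz": 0, "yaw": 0},
    {"dx": 0, "dy": 0, "dz": -0.012, "yaw": 0},
    {"dx": 0, "dy": 0, "dz": 0, "yaw": 0},
    {"dx": 0, "dy": 0, "dz": 0, "yaw": 0},
  ],
)

```text
t: 7.3
eef_pos: [575.6, 200.3, 103.8]
tcp_rot: [3.142, -0.0, -2.699]
ft_force: [0.4, -0.1, 0.7]
opening: 0.505
grip_force: 0.0
```

Request:
arm_command(
  deltas=[
    {"dx": -0.001, "dy": -0.0015, "dz": -0.005, "yaw": 0},
    {"dx": 0, "dy": 0, "dz": -0.006, "yaw": 0},
    {"dx": 0, "dy": 0, "dz": -0.002, "yaw": 0},
    {"dx": 0, "dy": 0, "dz": -0.002, "yaw": 0},
    {"dx": 0, "dy": 0, "dz": -0.002, "yaw": 0},
    {"dx": 0, "dy": 0, "dz": 0, "yaw": 0},
  ],
)

```text
t: 7.9
eef_pos: [574.5, 198.6, 86.6]
tcp_rot: [3.141, -0.001, -2.699]
ft_force: [-3.0, -1.5, 5.5]
opening: 0.504
grip_force: 2.5
```

Request:
arm_command(
  deltas=[
    {"dx": 0, "dy": 0, "dz": -0.002, "yaw": 0},
    {"dx": 0, "dy": 0, "dz": -0.002, "yaw": 0},
    {"dx": 0, "dy": 0, "dz": -0.0008, "yaw": 0},
    {"dx": 0, "dy": 0, "dz": 0, "yaw": 0},
  ],
)

```text
t: 8.3
eef_pos: [574.6, 198.7, 82.7]
tcp_rot: [-3.142, 0.0, -2.699]
ft_force: [-6.2, -3.2, 11.5]
opening: 0.504
grip_force: 5.9
```

Request:
arm_command(
  deltas=[
    {"dx": 0, "dy": 0, "dz": -0.0004, "yaw": 0},
    {"dx": 0, "dy": 0, "dz": 0, "yaw": 0},
    {"dx": 0, "dy": 0, "dz": 0, "yaw": 0},
    {"dx": 0, "dy": 0, "dz": 0, "yaw": 0},
    {"dx": 0, "dy": 0, "dz": 0, "yaw": 0},
    {"dx": 0, "dy": 0, "dz": 0, "yaw": 0},
    {"dx": 0, "dy": 0, "dz": 0, "yaw": 0},
    {"dx": 0, "dy": 0, "dz": 0, "yaw": 0},
    {"dx": 0, "dy": 0, "dz": 0, "yaw": 0},
    {"dx": 0, "dy": 0, "dz": 0, "yaw": 0},
    {"dx": 0, "dy": 0, "dz": 0, "yaw": 0},
    {"dx": 0, "dy": 0, "dz": 0, "yaw": 0},
    {"dx": 0, "dy": 0, "dz": 0, "yaw": 0},
    {"dx": 0, "dy": 0, "dz": 0, "yaw": 0},
    {"dx": 0, "dy": 0, "dz": 0, "yaw": 0},
    {"dx": 0, "dy": 0, "dz": 0, "yaw": 0},
    {"dx": 0, "dy": 0, "dz": 0, "yaw": 0},
    {"dx": 0, "dy": 0, "dz": 0, "yaw": 0},
    {"dx": 0, "dy": 0, "dz": 0, "yaw": 0},
    {"dx": 0, "dy": 0, "dz": 0, "yaw": 0},
  ],
)

```text
t: 10.3
eef_pos: [574.7, 198.7, 82.7]
tcp_rot: [-3.141, 0.0, -2.699]
ft_force: [-5.7, -2.6, 15.5]
opening: 0.508
grip_force: 7.7
```

Run:
```python
from h import *
s=state();print(s["t"],s["eef_pos"],s["ft_force"],s["moment"])
c=read_camera("wrist");P=cloud(c);save(c,"wr3")
m=(abs(P[...,2]-66)<10)
for b in((587,171),(561,225)):
    q=P[m&(np.hypot(P[...,0]-b[0],P[...,1]-b[1])<11)];print(len(q),np.percentile(q[:,2],[5,25,50,75]))
```

```text
10.3 [574.66734715 198.70711232  82.73929915] [-5.65124821 -2.55465842 15.5356363 ] [-0.53562437  1.2504333   0.00664422]
366 [62.76451924 63.46075937 63.91723863 64.50724587]
445 [62.84748204 63.53496585 64.0510103  65.18466467]
```

Both button tops now stand at about 63.5 to 64 mm, which is 8 mm down, and they have been held for over 2 s. I'll release straight up.

Request:
arm_command(
  deltas=[
    {"dx": 0, "dy": 0, "dz": 0.004, "yaw": 0},
    {"dx": 0, "dy": 0, "dz": 0.006, "yaw": 0},
    {"dx": 0, "dy": 0, "dz": 0.02, "yaw": 0},
    {"dx": 0, "dy": 0, "dz": 0.04, "yaw": 0},
    {"dx": 0, "dy": 0, "dz": 0.04, "yaw": 0},
    {"dx": 0, "dy": 0, "dz": 0.02, "yaw": 0},
    {"dx": 0, "dy": 0, "dz": 0, "yaw": 0},
    {"dx": 0, "dy": 0, "dz": 0, "yaw": 0},
    {"dx": 0, "dy": 0, "dz": 0, "yaw": 0},
    {"dx": 0, "dy": 0, "dz": 0, "yaw": 0},
  ],
)

```text
t: 11.35
eef_pos: [574.4, 198.7, 210.1]
tcp_rot: [3.141, -0.002, -2.699]
ft_force: [-0.7, 0.7, -0.4]
opening: 0.507
grip_force: 0.0
```

Run:
```python
from h import *
s=state();print(s["t"],s["eef_pos"],s["ft_force"])
c=read_camera("wrist");P=cloud(c);m=(abs(P[...,2]-67)<10)
for b in((587,171),(561,225)):
    q=P[m&(np.hypot(P[...,0]-b[0],P[...,1]-b[1])<11)];print(len(q),np.percentile(q[:,2],[25,50,75]) if len(q) else '')
P=cloud(read_camera("top"));g=P[140:240,265:360].reshape(-1,3)
print(cv2.minAreaRect(g[g[:,2]>120][:,:2].astype(np.float32)))
print(job_done())
```

```text
11.35 [574.40759231 198.71147441 210.14221943] [-0.68389446  0.69670408 -0.38148577]
314 [71.37130115 71.84005747 72.36141504]
314 [71.47664006 71.86552822 72.30896687]
((592.4517822265625, -185.6251220703125), (120.7575912475586, 179.05218505859375), 12.47653579711914)
the job is handed in; nothing more can be done
None
```

The job is handed in: the hood is closed against its stop, and both start buttons were held fully down for just over 2 s and are back up; the stop button and loose items were not knowingly touched, and no verdict came back.

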